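# Clear the bread bin and hold its lid open

## Robot

A 6-joint arm with a two-finger parallel gripper is mounted at the origin on the work surface. World frame = base frame: x ahead of the robot, y to its left, z up, the work surface at z = 0. Lengths are in m, angles in rad, forces in N, time in s.
With the tool pointing down it reaches from about 0.4 to 0.825 m from the base axis. Payload 7 kg.
Tool frame: the origin (TCP) lies between the finger pads; the fingertips stand 25 mm ahead of it and the grasp point (between the pads) lies 6 mm ahead of it; z points along the fingers, y is the line along which they close (so a half turn about z gives the same grasp; the last joint's range is limited). The gripper opens to 88 mm and grips with 3 to 60 N. Pads are 19 mm wide; open, the fingers measure 130 mm over their backs; the gripper's body (78 mm by 193 mm) begins 47 mm behind the grasp point.
Start: joints at [1.635, 0.359, 0.012, 0, -1.224, -0.288], TCP at [0.15, 0.658, 0.252] pointing down, gripper open.
Joint ranges: [-3.07, 3.07], [-1.43, 2.12], [-1.02, 1.25], [-3.03, 1.67], [-3.05, -0], [-3.03, 3.03]. Speed limits (rad/s): [2.39, 2.39, 3.01, 3.14, 3.14, 3.14].

## Interface

Orientations are given as a unit quaternion [w, x, y, z].
In Python, from rig import bot gives the robot as it stands.
- The arm moves only by the tool move_arm, never from a script. Its argument "plan" is one flat list of numbers, 7 for each row, row after row: the closure, from -1 (fully open) to 1 (shut), then the shift along the tool's x, y, z scaled (see below), then the turn, a rotation vector about the tool's x, y, z scaled (see below). A call has 1 to 8 rows; each row shifts and turns the commanded pose from where the row before left it, along the tool's axes as they then stand; what a row does not reach is not made up. The controller multiplies each number of a shift by 0.02 m and each number of a turn by pi/2 rad. A row lasts 1/10 s, in which the tool goes at most 50 mm and 8.59 degrees, less where a joint would pass 70% of its speed; a pose out of reach is approached as far as the arm can. A call with a number of a shift or a turn outside -1 to 1 is refused whole. A call with a gripper value outside its range is refused whole. The fingers move at their own pace and stop on an object; "grip_force" is the grip in N (left out, the last holds). Time passes only in rows, so rows that do not move let the fingers close. It gives the time, the measured TCP pose, the force, the opening and the grip force at its end, in the units of the state.
- bot.get_state(): the state, without advancing time (a new reading comes with each control period).
- bot.grab_frame(name): name is "side" or "top"; returns a dict with "color" (384x512x3 uint8, red, green, blue), "fx", "fy", "cx", "cy" (pixels), "k1" (the pictures are not rectified: a ray, as slopes to the right and down, at radius r is drawn at 1 + k1 r^2 times it, then the intrinsics apply), "R" (3x3) and "t" (3): a world point X has camera coordinates R X + t. Camera axes: x right, y down, z forward; pixel columns grow to the right and rows downward; lengths in m; the calibration is good to about 2 mm. A picture is of the moment at which its call begins. There is no depth.
- bot.finish_job(): hands the job in; it is judged then, once.
Trained networks look in a picture, given as the dict that the camera call returned (one of the last four; its "shot" number tells which), for a name from the list of things; names that differ only in an ending like _2 or _b are one class to them, and where a whole thing is asked for, a point or a joint stands for the part that bears it (a point fixed in the world has none). Each returns a list of dicts, best first, with "p" (0 to 1); they miss things now and then, are a little off and sometimes report something else, mostly with a low value. They report only what shows in the picture. A call takes as long as a camera call. They do not tell look-alikes from the thing itself.
- bot.find_in(picture, query): "centre" ([column, row] in pixels, amid what is visible of it).
- bot.masks_of(picture, query): "mask" (384x512 bool, what is visible of it) and "centre" ([column, row] in pixels, amid what is visible of it).
The state is a dict: "clock": time; "joint_positions": joint angles; "qd": joint speeds; "effort": joint torques, N m; "tool_pos": TCP position; "tcp_rot": TCP orientation; "wrist_force": force on the tool from outside, world axes, zero at the start; "torque": the same for the moment, N m; "gripper_width": finger opening in m; "gripper_force": force on a finger pad.
Only numpy, scipy, OpenCV 4.12 (cv2) and the standard library are available. Lean on these libraries where they do the work, as an engineer would, in place of code of your own. Each camera call takes 0.05 s, during which the arm holds its last target. There are 200 camera calls.

## Task

The lid of the wooden bread bin has a white canister and a dark wooden pepper mill standing on it: lift them off one at a time and set both down gently, upright, on the round wooden board. Then raise the bin's lid by its brass pull and hold it open at 45 degrees so that I can put the rolls in; the lid falls shut by itself, so finish while still holding it there. Leave the mug, bowl, bottle and jar where they are.

Things in the scene. Friction and masses are not known exactly. Their poses are not given: they have to be found in the camera images.
- bin: Open-topped bread bin of brown wood, fixed to the counter: 220 mm deep (its x), 320 mm wide (its y), 130 mm high without its lid; walls and floor 10 mm. Origin: centre of its underside. Its -x side is its front, towards the robot; it is turned by up to 0.25 rad either way and may be on the left or the right.
- lid (a joint): Angle of the bin's lid in rad: 0 shut and level, pi/4 = open at 45 degrees, limit 1.6. A brown wooden panel 220 x 320 x 12 mm, 0.35 to 0.65 kg, hinged along the bin's far (+x) top edge; its front edge swings up and back. Its top is 143 mm above the counter when shut. Free hinge, no spring or stay: it falls shut when let go below 1.5 rad.
- lid_pull (a point): Centre of the lid's pull: a brass cylinder, 22 mm diameter, 40 mm long, lying along the bin's y, mid-width, 40 mm in front of the lid's front edge on a neck 14 mm wide, 8 mm thick; 136 mm above the counter when shut, nothing beneath. Can be pinched from above by its two ends (fingers closing along the bin's y); the lid then pivots between the pads. Axes: the lid's.
- lid_hinge (a point): Middle of the hinge line, level with the pull when the lid is shut (136 mm up), on the bin's far (+x) top edge; the lid turns about the y axis through (practically) this point. The pull's centre is 260 mm from it.
- board: Round board of light wood, 220 mm in diameter, 16 mm thick, fixed flat on the counter beside the bin. Origin: centre of its underside.
- canister: White ceramic canister, a closed straight cylinder 56 mm in diameter up to 74 mm, then a 53 mm lid to its full height of 88 mm; about 0.25 kg. Stands on the bin's lid, left or right, about 160 mm from the mill. Origin: centre of its underside, z up.
- mill: Dark wooden pepper mill of round section, 130 mm high: foot 52 mm in diameter, waist 38 mm between heights 50 and 75 mm, straight head 48 mm in diameter between heights 90 and 118 mm, tapering to the top; about 0.22 kg. Stands on the bin's lid. Origin: centre of its underside, z up.
- mug: White mug, 76 mm across, 85 mm high, with a handle; at the left, near the robot. Leave alone. Origin: centre of its underside.
- bowl: Small brass bowl, 110 mm across, 50 mm high, at the right, near the robot. Leave alone. Origin: centre of its underside.
- bottle: Green glass bottle, 66 mm across, 200 mm high, on the right. Leave alone. Origin: centre of its underside.
- jar: Amber glass jar with a steel cap, 80 mm across, 130 mm high, on the left. Leave alone. Origin: centre of its underside.
There are look-alikes about, which are no part of the job. What is meant by the mill is not blue or purple, and is the larger of those in its own colour.

How it is judged:
By the outcome, as a careful person would: the job done as asked, in the order asked, and still so for the second after the job is handed in, while the arm keeps its last pose, push and grip.
It also fails if it takes over 72 s, if anything falls off the work surface, if the arm or the gripper's body presses on something with over 40 N, if the wrist force passes 120 N, or if a joint passes its speed limit or range.

## Working session

There is one attempt and no reset: what is moved stays moved. The work goes in short steps, Python scripts to look and compute and a tool call to move; the robot and the scene stay as the last step left them, time stands still between calls to the robot, and variables do not carry over. Pictures are saved under pics/ and viewed, at most 10 in all, crops included, and the job is handed in when it is done.

Besides the shell and the picture viewer there is one more tool, called after "Emit:" by a JSON object that holds its "name" and its "arguments", one argument or row to a line. move_arm: Moves the arm, as the interface text tells. Shifts and turns lie within -1 to 1; 1 stands for 0.02 m of shift or pi/2 rad of turn. Its arguments: {"type":"object","properties":{"plan":{"type":"array","items":{"type":"number"}},"grip_force":{"type":"number"}},"required":["plan"]}

```bash
mkdir -p pics; cat > h.py <<'E'
import numpy as np, cv2
from rig import bot
def ray(f,px):
    K=np.array([[f['fx'],0,f['cx']],[0,f['fy'],f['cy']],[0,0,1]],float)
    d=np.array([f['k1'],0,0,0,0],float)
    u=cv2.undistortPoints(np.array([[px]],float),K,d)[0,0]
    R=np.array(f['R']);t=np.array(f['t'])
    return -R.T@t, R.T@np.array([u[0],u[1],1])
def at_z(f,px,z):
    o,d=ray(f,px); return o+d*(z-o[2])/d[2]
def proj(f,X):
    p=np.array(f['R'])@np.array(X)+np.array(f['t']); s=p[:2]/p[2]; s=s*(1+f['k1']*(s@s))
    return np.array([f['fx']*s[0]+f['cx'],f['fy']*s[1]+f['cy']])
def tri(f1,p1,f2,p2):
    o1,d1=ray(f1,p1);o2,d2=ray(f2,p2)
    A=np.stack([d1,-d2],1); s=np.linalg.lstsq(A,o2-o1,rcond=None)[0]
    a=o1+d1*s[0];b=o2+d2*s[1]; return (a+b)/2, np.linalg.norm(a-b)
E
python3 - <<'E'
from h import *
np.set_printoptions(precision=3,suppress=True)
F={n:bot.grab_frame(n) for n in('top','side')}
for n,f in F.items():
    cv2.imwrite(f'pics/{n}0.png',f['color'][...,::-1]); print(n,-np.array(f['R']).T@f['t'])
    for q in['bin','lid_pull','board','canister','mill']:
        for r in bot.find_in(f,q): print(n,q,np.round(r['centre'],1),round(r['p'],2))
print(bot.get_state())
E
```

```text
top [0.241 0.014 1.629]
top bin [308.3 183.8] 0.65
top bin [116.3 194.9] 0.18
top lid_pull [304.3 177.5] 0.85
top lid_pull [397.2 236.8] 0.54
top canister [336.2 170.6] 0.73
top mill [293.3 135.3] 0.65
top mill [273.9 134.2] 0.64
top mill [280.1 170.9] 0.63
side [0.628 1.14  1.084]
side bin [246.1 172.5] 0.68
side bin [234.6 110.1] 0.22
side lid_pull [259.  155.6] 0.97
side lid_pull [230.7 111. ] 0.18
side board [268.3 255.6] 0.95
side canister [250.8 119.2] 0.74
side canister [246.9 173. ] 0.22
side mill [305.7 190. ] 0.75
side mill [247.5 147.2] 0.73
side mill [199.  170.7] 0.65
side mill [259.3 153.2] 0.64
side mill [196.4 191.4] 0.55
{'clock': 0.6, 'joint_positions': array([ 1.635,  0.359,  0.012, -0.   , -1.224, -0.288]), 'qd': array([ 0.001, -0.001,  0.   ,  0.002,  0.001, -0.   ]), 'effort': array([  0.001, -58.199,  29.318,   7.   ,   0.012,  -0.   ]), 'tool_pos': array([0.15 , 0.658, 0.252]), 'tcp_rot': array([ 0.   ,  0.994, -0.112, -0.   ]), 'wrist_force': array([-1.163, -0.434,  0.169]), 'torque': array([0.046, 0.001, 0.023]), 'gripper_force': 0.0, 'gripper_width': 0.08750935557187059}
```

View pics/top0.png

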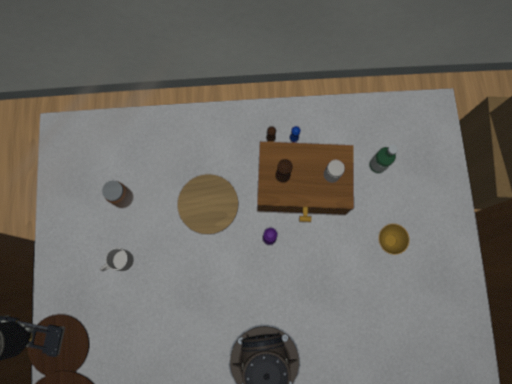

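View pics/side0.png

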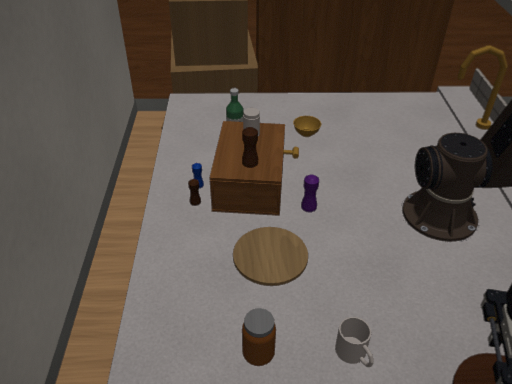

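```bash
cat >> h.py <<'E'
from scipy.optimize import minimize
def circ(x,y,r,z,n=48):
    a=np.linspace(0,2*np.pi,n,endpoint=False); return np.stack([x+r*np.cos(a),y+r*np.sin(a),np.full(n,z)],1)
S=4
def hullmask(f,pts):
    P=np.array([proj(f,p) for p in pts])*S+ (S-1)/2
    m=np.zeros((384*S,512*S),np.uint8); cv2.fillConvexPoly(m,cv2.convexHull(np.round(P).astype(np.int32)),1); return m
def body(prof):  # prof: list of (z0,r0,z1,r1)
    return lambda p,z:[np.vstack([circ(p[0],p[1],r0,z+a),circ(p[0],p[1],r1,z+b)]) for a,r0,b,r1 in prof]
CAN=body([(0,.028,.074,.028),(.074,.0265,.088,.0265)])
MILL=body([(0,.026,.03,.026),(.03,.026,.05,.019),(.05,.019,.075,.019),(.075,.019,.09,.024),(.09,.024,.118,.024),(.118,.024,.130,.016)])
BOARD=body([(0,.11,.016,.11)])
def BIN(p,z):
    c,s=np.cos(p[2]),np.sin(p[2]); return [np.array([[p[0]+c*a-s*b,p[1]+s*a+c*b,h] for a in(-.11,.11) for b in(-.16,.16) for h in(0,.143)])]
def fit(model,p0,z,views,ignore=None):
    """views: list of (frame,mask)"""
    big=[cv2.resize(m.astype(np.uint8),None,fx=S,fy=S,interpolation=cv2.INTER_NEAREST) for _,m in views]
    ig=[cv2.resize(i.astype(np.uint8),None,fx=S,fy=S,interpolation=cv2.INTER_NEAREST)>0 for i in ignore] if ignore else None
    def cost(p):
        c=0
        for k,(f,_) in enumerate(views):
            r=np.zeros_like(big[k])
            for pts in model(p,z): r|=hullmask(f,pts)
            ok=~ig[k] if ig else slice(None)
            a=r[ok]>0;b=big[k][ok]>0; c+=1-(a&b).sum()/max(1,(a|b).sum())
        return c/len(views)
    n=len(p0); sim=np.vstack([p0]+[np.array(p0)+np.eye(n)[i]*(.012 if i<2 else .08) for i in range(n)])
    r=minimize(cost,p0,method='Nelder-Mead',options=dict(initial_simplex=sim,xatol=2e-4,fatol=1e-4,maxiter=120)); return r.x,r.fun
def pick(f,q,near):
    L=[r for r in bot.masks_of(f,q)]
    return min(L,key=lambda r:np.hypot(*(np.array(r['centre'])-near))) if L else None
E
cat > m.py <<'E'
from h import *
np.set_printoptions(precision=4,suppress=True)
F={n:bot.grab_frame(n) for n in('top','side')}
near=dict(mill=((285,170),(250,147)),canister=((336,170),(252,124)),board=((208,204),(270,255)),bin=((306,177),(249,172)))
M={}
for q,(a,b) in near.items():
    for n,c in(('top',a),('side',b)):
        r=pick(F[n],q,c)
        if r: M[q,n]=r['mask']; print(q,n,np.round(r['centre'],1),round(r['p'],2),r['mask'].sum(), np.argwhere(r['mask']).min(0),np.argwhere(r['mask']).max(0))
        else: print('none',q,n)
for q,mod,z in(('mill',MILL,.143),('canister',CAN,.143),('board',BOARD,0)):
    p0=at_z(F['top'],near[q][0],z+.05)[:2]
    for ns in(('top',),('side',),('top','side')):
        v=[(F[n],M[q,n]) for n in ns if (q,n) in M]
        if v: print(q,ns,p0,*fit(mod,p0,z,v))
ig=lambda n:np.any([cv2.dilate(M[q,n].astype(np.uint8),np.ones((5,5)))>0 for q in('mill','canister') if (q,n) in M],axis=0)
p0=[*at_z(F['top'],near['bin'][0],.143)[:2],0.]
for ns in(('top',),('side',),('top','side')):
    v=[(F[n],M['bin',n]) for n in ns if ('bin',n) in M]
    if v: print('bin',ns,p0,*fit(BIN,p0,0,v,[ig(n) for n in ns if ('bin',n) in M]))
for n,c in(('top',(305,218)),('side',(295,152))): print('pull z.136',n,at_z(F[n],c,.136))
E
python3 m.py
```

```text
mill top [278.1 169.4] 0.89 308 [159 275] [182 291]
mill side [249.4 145.9] 0.67 618 [127 241] [168 258]
canister top [340. 169.] 0.6 335 [160 324] [182 343]
canister side [250.2 117.6] 0.78 308 [108 243] [130 259]
board top [208.  204.5] 0.8 2927 [174 177] [234 238]
board side [270.9 255.8] 0.64 3586 [227 232] [285 307]
bin top [305.9 185.6] 0.79 6009 [143 257] [222 353]
bin side [248.8 174. ] 0.97 5590 [121 209] [215 298]
mill ('top',) [ 0.6129 -0.1058] [ 0.6082 -0.0991] 0.09599117322545059
mill ('side',) [ 0.6129 -0.1058] [ 0.608  -0.0932] 0.06703531237873495
mill ('top', 'side') [ 0.6129 -0.1058] [ 0.6079 -0.0979] 0.09576644629011666
canister ('top',) [ 0.6023 -0.2707] [ 0.6008 -0.2636] 0.08060626937650706
canister ('side',) [ 0.6023 -0.2707] [ 0.6006 -0.277 ] 0.3752385799720066
canister ('top', 'side') [ 0.6023 -0.2707] [ 0.6006 -0.2636] 0.23036062307713884
board ('top',) [0.5448 0.1608] [0.5539 0.167 ] 0.021475551072726917
board ('side',) [0.5448 0.1608] [0.5539 0.1684] 0.025345189534228818
board ('top', 'side') [0.5448 0.1608] [0.5543 0.1677] 0.0244643239356771
bin ('top',) [np.float64(0.597259887605923), np.float64(-0.17802063220573605), 0.0] [ 0.6065 -0.177  -0.0894] 0.04342778014486581
bin ('side',) [np.float64(0.597259887605923), np.float64(-0.17802063220573605), 0.0] [ 0.607  -0.1751 -0.103 ] 0.048440859603417485
bin ('top', 'side') [np.float64(0.597259887605923), np.float64(-0.17802063220573605), 0.0] [ 0.6065 -0.1769 -0.1011] 0.04536139464258271
pull z.136 top [ 0.4609 -0.1634  0.136 ]
pull z.136 side [ 0.4587 -0.1605  0.136 ]
```

```bash
cat > go.py <<'E'
import sys; from h import *
from scipy.spatial.transform import Rotation as Ro
np.set_printoptions(precision=3,suppress=True)
YAW=-0.1
def tool(yaw=YAW,tilt=0.):
    c,s=np.cos(yaw),np.sin(yaw); R=np.array([[c,s,0],[s,-c,0],[0,0,-1.]])
    return R@Ro.from_rotvec([0,tilt,0]).as_matrix()
def cur():
    s=bot.get_state(); w,x,y,z=s['tcp_rot']; return s,np.array(s['tool_pos']),Ro.from_quat([x,y,z,w]).as_matrix()
def need(target,R1=None):
    s,p,R=cur(); print('clock %.1f'%s['clock'],'pos',p,'F',s['wrist_force'],'w %.4f'%s['gripper_width'],'q',s['joint_positions'])
    if R1 is not None: print('turn first (scaled)',Ro.from_matrix(R.T@R1).as_rotvec()/(np.pi/2)); R=R1
    d=R.T@(np.array(target)-p); print('tool shift m',d,'scaled total',d/.02)
if __name__=='__main__': need(list(map(float,sys.argv[1:4])),tool())
E
python3 go.py 0.608 -0.0975 0.335
```

```text
clock 1.1 pos [0.15  0.658 0.252] F [ 0.56  -0.568 -0.372] w 0.0875 q [ 1.635  0.359  0.012 -0.    -1.224 -0.288]
turn first (scaled) [ 0.     0.    -0.079]
tool shift m [ 0.531  0.706 -0.083] scaled total [26.567 35.307 -4.173]
```

Emit:
{"name": "move_arm", "arguments": {
  "plan": [-1,0,0,-0.5,0,0,-0.079,-1,0.75,1,-0.5,0,0,0,-1,0.75,1,-0.5,0,0,0,-1,0.75,1,-0.5,0,0,0,-1,0.75,1,-0.5,0,0,0,-1,0.75,1,-0.5,0,0,0,-1,0.75,1,-0.5,0,0,0,-1,0.75,1,-0.5,0,0,0],
  "grip_force": 25
}}

```text
clock: 1.9
tool_pos: [0.241, 0.5071, 0.3322]
tcp_rot: [-0.0, 0.999, -0.05, 0.0]
wrist_force: [0.7, -0.5, 0.3]
gripper_width: 0.0876
gripper_force: 0.0
```

Emit:
{"name": "move_arm", "arguments": {
  "plan": [-1,0.75,1,0,0,0,0,-1,0.75,1,0,0,0,0,-1,0.75,1,0,0,0,0,-1,0.75,1,0,0,0,0,-1,0.75,1,0,0,0,0,-1,0.75,1,0,0,0,0,-1,0.75,1,0,0,0,0,-1,0.75,1,0,0,0,0]
}}

```text
clock: 2.7
tool_pos: [0.3443, 0.3353, 0.3312]
tcp_rot: [0.0, 0.999, -0.05, -0.0]
wrist_force: [0.6, 0.5, 0.2]
gripper_width: 0.0878
gripper_force: 0.0
```

Emit:
{"name": "move_arm", "arguments": {
  "plan": [-1,0.75,1,0,0,0,0,-1,0.75,1,0,0,0,0,-1,0.75,1,0,0,0,0,-1,0.75,1,0,0,0,0,-1,0.75,1,0,0,0,0,-1,0.75,1,0,0,0,0,-1,0.75,1,0,0,0,0,-1,0.75,1,0,0,0,0]
}}

```text
clock: 3.5
tool_pos: [0.4474, 0.1642, 0.3312]
tcp_rot: [0.0, 0.999, -0.05, -0.0]
wrist_force: [0.9, 0.4, 0.1]
gripper_width: 0.0877
gripper_force: 0.0
```

Emit:
{"name": "move_arm", "arguments": {
  "plan": [-1,0.75,1,0,0,0,0,-1,0.75,1,0,0,0,0,-1,0.75,1,0,0,0,0,-1,0.75,1,0,0,0,0,-1,0.75,1,0,0,0,0,-1,0.75,1,0,0,0,0,-1,0.75,1,0,0,0,0,-1,0.75,1,0,0,0,0]
}}

```text
clock: 4.3
tool_pos: [0.5506, -0.0069, 0.3311]
tcp_rot: [0.0, 0.999, -0.05, -0.0]
wrist_force: [0.1, -0.9, 0.4]
gripper_width: 0.0876
gripper_force: 0.0
```

Emit:
{"name": "move_arm", "arguments": {
  "plan": [-1,0.75,1,0,0,0,0,-1,0.75,1,0,0,0,0,-1,0.75,1,0,0,0,0,-1,0,0,0,0,0,0]
}}

```text
clock: 4.7
tool_pos: [0.5898, -0.072, 0.3303]
tcp_rot: [0.0, 0.999, -0.051, -0.001]
wrist_force: [-0.7, 0.5, -0.7]
gripper_width: 0.0878
gripper_force: 0.0
```

```bash
python3 go.py 0.608 -0.0975 0.253
```

```text
clock 4.7 pos [ 0.59  -0.072  0.33 ] F [-0.658  0.538 -0.727] w 0.0878 q [ 0.207  0.187 -0.045  0.    -1.341  1.261]
turn first (scaled) [ 0.     0.001 -0.001]
tool shift m [0.021 0.024 0.077] scaled total [1.03  1.177 3.867]
```

Emit:
{"name": "move_arm", "arguments": {
  "plan": [-1,0.5,0.6,0,0,0,0,-1,0.53,0.58,0,0,0,0,-1,0,0,0.9,0,0,0,-1,0,0,0.8,0,0,0,-1,0,0,0.8,0,0,0,-1,0,0,0.8,0,0,0,-1,0,0,0.57,0,0,0,-1,0,0,0,0,0,0]
}}

```text
clock: 5.5
tool_pos: [0.607, -0.095, 0.2524]
tcp_rot: [0.0, 0.999, -0.05, -0.001]
wrist_force: [-0.9, 0.0, 0.2]
gripper_width: 0.0875
gripper_force: 0.0
```

Emit:
{"name": "move_arm", "arguments": {
  "plan": [1,0,0,0,0,0,0,1,0,0,0,0,0,0,1,0,0,0,0,0,0,1,0,0,0,0,0,0,1,0,0,0,0,0,0,1,0,0,0,0,0,0],
  "grip_force": 25
}}

```text
clock: 6.1
tool_pos: [0.6078, -0.0949, 0.2544]
tcp_rot: [0.0, 0.999, -0.05, 0.0]
wrist_force: [-0.6, -0.0, 1.0]
gripper_width: 0.0475
gripper_force: 25.0
```

```bash
python3 - <<'E'
from go import *
need([.502,.1675,.2],tool())
f=bot.grab_frame('side'); cv2.imwrite('pics/g1.png',cv2.resize(f['color'][60:240,170:370,::-1],None,fx=3,fy=3))
E
```

```text
clock 6.1 pos [ 0.608 -0.095  0.254] F [-0.554 -0.007  0.999] w 0.0475 q [ 0.162  0.259 -0.123  0.    -1.188  1.309]
turn first (scaled) [ 0. -0.  0.]
tool shift m [-0.131 -0.251  0.054] scaled total [ -6.572 -12.525   2.72 ]
```

View pics/g1.png

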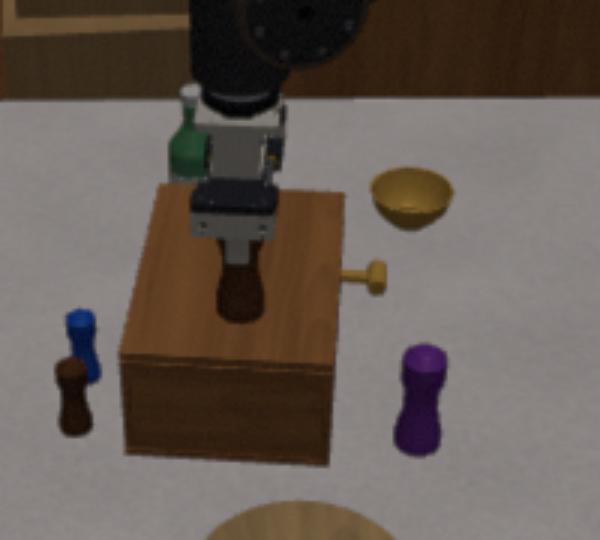

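Emit:
{"name": "move_arm", "arguments": {
  "plan": [1,0,0,-0.3,0,0,0,1,0,0,-0.7,0,0,0,1,0,0,-1,0,0,0,1,0,-0.3,-1,0,0,0,1,-0.3,-0.6,0,0,0,0,1,-0.5,-0.9,0,0,0,0,1,-0.5,-1,0,0,0,0,1,-0.5,-1,0,0,0,0]
}}

```text
clock: 6.95
tool_pos: [0.5785, -0.0144, 0.3138]
tcp_rot: [-0.0, 0.999, -0.05, -0.0]
wrist_force: [-0.0, -0.4, -3.0]
gripper_width: 0.048
gripper_force: 25.0
```

Emit:
{"name": "move_arm", "arguments": {
  "plan": [1,-0.6,-1,0,0,0,0,1,-0.6,-1,0,0,0,0,1,-0.6,-1,0,0,0,0,1,-0.6,-1,0,0,0,0,1,-0.6,-1,0,0,0,0,1,-0.6,-1,0,0,0,0,1,-0.6,-1,0,0,0,0,1,-0.3,-0.8,0,0,0,0]
}}

```text
clock: 7.75
tool_pos: [0.5039, 0.1499, 0.314]
tcp_rot: [-0.0, 0.999, -0.049, -0.0]
wrist_force: [0.9, 0.2, -2.1]
gripper_width: 0.0478
gripper_force: 25.0
```

Emit:
{"name": "move_arm", "arguments": {
  "plan": [1,-0.2,-0.5,0,0,0,0,1,0,0,0,0,0,0,1,0,0,0,0,0,0]
}}

```text
clock: 8.05
tool_pos: [0.5023, 0.1589, 0.314]
tcp_rot: [0.0, 0.999, -0.05, -0.0]
wrist_force: [-0.4, -0.5, -2.4]
gripper_width: 0.0477
gripper_force: 25.0
```

```bash
python3 go.py .502 .1675 .127
```

```text
clock 8.1 pos [0.502 0.159 0.314] F [-0.37  -0.48  -2.387] w 0.0477 q [ 0.679  0.077 -0.211 -0.    -1.283  0.793]
turn first (scaled) [0.    0.    0.001]
tool shift m [-0.001 -0.008  0.187] scaled total [-0.056 -0.424  9.351]
```

Emit:
{"name": "move_arm", "arguments": {
  "plan": [1,0,-0.4,0.7,0,0,0,1,0,0,1,0,0,0,1,0,0,1,0,0,0,1,0,0,1,0,0,0,1,0,0,1,0,0,0,1,0,0,1,0,0,0,1,0,0,1,0,0,0,1,0,0,1,0,0,0]
}}

```text
clock: 8.85
tool_pos: [0.5035, 0.1661, 0.1594]
tcp_rot: [0.0, 0.999, -0.05, 0.0]
wrist_force: [1.0, -0.7, -2.1]
gripper_width: 0.0477
gripper_force: 25.0
```

Emit:
{"name": "move_arm", "arguments": {
  "plan": [1,0,0,0.7,0,0,0,1,0,0,0.4,0,0,0,1,0,0,0.25,0,0,0,1,0,0,0.15,0,0,0,1,0,0,0.05,0,0,0,1,0,0,0,0,0,0]
}}

```text
clock: 9.45
tool_pos: [0.5035, 0.167, 0.1296]
tcp_rot: [-0.0, 0.999, -0.05, 0.0]
wrist_force: [0.9, 0.1, -2.3]
gripper_width: 0.0475
gripper_force: 25.0
```

```bash
python3 go.py .502 .1675 .1274
```

```text
clock 9.4 pos [0.504 0.167 0.13 ] F [ 0.89  0.13 -2.25] w 0.0475 q [ 0.69   0.238 -0.469  0.    -0.864  0.781]
turn first (scaled) [-0. -0.  0.]
tool shift m [-0.002 -0.     0.002] scaled total [-0.079 -0.016  0.11 ]
```

Emit:
{"name": "move_arm", "arguments": {
  "plan": [1,0,0,0.06,0,0,0,1,0,0,0.05,0,0,0,1,0,0,0.03,0,0,0,1,0,0,0,0,0,0]
}}

```text
clock: 9.85
tool_pos: [0.5042, 0.1671, 0.1278]
tcp_rot: [-0.0, 0.999, -0.049, 0.001]
wrist_force: [-0.9, -3.0, 7.2]
gripper_width: 0.0476
gripper_force: 25.0
```

Emit:
{"name": "move_arm", "arguments": {
  "plan": [-1,0,0,0,0,0,0,-1,0,0,0,0,0,0,-1,0,0,0,0,0,0,-1,0,0,0,0,0,0,-1,0,0,-0.3,0,0,0,-1,0,0,-0.6,0,0,0,-1,0,0,-1,0,0,0,-1,0,0,-1,0,0,0]
}}

```text
clock: 10.65
tool_pos: [0.5033, 0.1669, 0.1859]
tcp_rot: [0.0, 0.999, -0.05, 0.0]
wrist_force: [0.2, 0.8, 0.3]
gripper_width: 0.0876
gripper_force: 0.0
```

Emit:
{"name": "move_arm", "arguments": {
  "plan": [-1,0,0,-1,0,0,0,-1,0,0,-1,0,0,0,-1,0,0,-1,0,0,0,-1,0,0.3,-1,0,0,0,-1,0.3,0.7,-0.5,0,0,0,-1,0.3,1,0,0,0,0,-1,0.3,1,0,0,0,0,-1,0.3,1,0,0,0,0]
}}

```text
clock: 11.45
tool_pos: [0.5193, 0.0835, 0.2748]
tcp_rot: [-0.0, 0.999, -0.05, 0.0]
wrist_force: [0.3, 0.3, 0.9]
gripper_width: 0.0875
gripper_force: 0.0
```

```bash
python3 - <<'E'
from go import *
need([.6006,-.2636,.275],tool())
for n in('top','side'):
    f=bot.grab_frame(n); 
    for q in('canister','mill'):
        for r in bot.masks_of(f,q): print(n,q,np.round(r['centre'],1),round(r['p'],2),r['mask'].sum())
    c=(250,124) if n=='side' else (336,170)
    m=pick(f,'canister',c); print(fit(CAN,[.6006,-.2636],.143,[(f,m['mask'])]))
    c=proj(f,[.504,.167,.09]); m=pick(f,'mill',c); print(c,fit(MILL,[.504,.167],.016,[(f,m['mask'])]))
    if n=='side': cv2.imwrite('pics/g2.png',cv2.resize(f['color'][60:300,170:370,::-1],None,fx=2.5,fy=2.5))
E
```

```text
clock 11.4 pos [0.519 0.084 0.275] F [0.251 0.295 0.891] w 0.0875 q [ 0.533  0.097 -0.278 -0.    -1.196  0.938]
turn first (scaled) [-0. -0.  0.]
tool shift m [ 0.116  0.337 -0.   ] scaled total [ 5.78  16.864 -0.009]
top canister [335.2 169.9] 0.93 326
top mill [302.8 181.4] 0.7 6512
top mill [269.2 237.5] 0.68 216
top mill [116.5 259.2] 0.67 597
top mill [272.1 135.9] 0.59 142
top mill [292.2 135.8] 0.5 141
(array([ 0.601, -0.264]), np.float64(0.10208656664942228))
[205.502 213.754] (array([0.504, 0.167]), np.float64(1.0))
side canister [248.  119.4] 0.61 533
side mill [286.3 235.4] 0.92 663
side mill [195.2 191.1] 0.76 268
side mill [306.8 190.7] 0.74 507
side mill [198.3 171.5] 0.49 178
(array([ 0.601, -0.26 ]), np.float64(0.0852173913043478))
[288.121 233.972] (array([0.504, 0.167]), np.float64(0.06570657065706575))
```

View pics/g2.png

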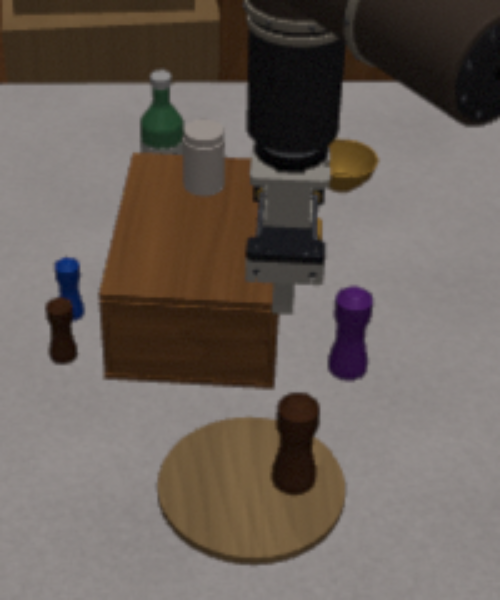

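Emit:
{"name": "move_arm", "arguments": {
  "plan": [-1,0.35,1,0,0,0,0,-1,0.35,1,0,0,0,0,-1,0.35,1,0,0,0,0,-1,0.35,1,0,0,0,0,-1,0.35,1,0,0,0,0,-1,0.35,1,0,0,0,0,-1,0.35,1,0,0,0,0,-1,0.35,1,0,0,0,0]
}}

```text
clock: 12.75
tool_pos: [0.5592, -0.0803, 0.2743]
tcp_rot: [0.0, 0.999, -0.049, -0.0]
wrist_force: [-0.6, 0.2, 0.4]
gripper_width: 0.0875
gripper_force: 0.0
```

Emit:
{"name": "move_arm", "arguments": {
  "plan": [-1,0.35,1,0,0,0,0,-1,0.35,1,0,0,0,0,-1,0.35,1,0,0,0,0,-1,0.35,1,0,0,0,0,-1,0.35,1,0,0,0,0,-1,0.35,1,0,0,0,0,-1,0.35,1,0,0,0,0,-1,0,0,0,0,0,0]
}}

```text
clock: 13.55
tool_pos: [0.5942, -0.2255, 0.2737]
tcp_rot: [0.0, 0.999, -0.05, -0.0]
wrist_force: [-0.1, -0.6, -0.7]
gripper_width: 0.0876
gripper_force: 0.0
```

```bash
python3 go.py .601 -.262 .204
```

```text
clock 13.6 pos [ 0.594 -0.226  0.274] F [-0.05  -0.643 -0.725] w 0.0876 q [-0.056  0.282 -0.047  0.    -1.242  1.526]
turn first (scaled) [ 0.     0.001 -0.001]
tool shift m [0.01  0.036 0.07 ] scaled total [0.521 1.781 3.484]
```

Emit:
{"name": "move_arm", "arguments": {
  "plan": [-1,0.25,0.9,0,0,0,0,-1,0.25,0.88,0,0,0,0,-1,0,0,0.3,0,0,0,-1,0,0,0.8,0,0,0,-1,0,0,0.8,0,0,0,-1,0,0,0.8,0,0,0,-1,0,0,0.7,0,0,0,-1,0,0,0,0,0,0]
}}

```text
clock: 14.35
tool_pos: [0.5991, -0.2601, 0.2039]
tcp_rot: [-0.0, 0.999, -0.05, -0.002]
wrist_force: [-0.3, -0.7, -0.8]
gripper_width: 0.0882
gripper_force: 0.0
```

Emit:
{"name": "move_arm", "arguments": {
  "plan": [1,0,0,0,0,0,0,1,0,0,0,0,0,0,1,0,0,0,0,0,0,1,0,0,0,0,0,0,1,0,0,0,0,0,0],
  "grip_force": 30
}}

```text
clock: 14.85
tool_pos: [0.6004, -0.2608, 0.2071]
tcp_rot: [0.0, 0.999, -0.05, 0.0]
wrist_force: [-0.4, -1.3, 2.6]
gripper_width: 0.0553
gripper_force: 30.0
```

```bash
python3 go.py .606 .1675 .264
```

```text
clock 14.8 pos [ 0.6   -0.261  0.207] F [-0.432 -1.257  2.591] w 0.0553 q [-0.112  0.354 -0.099  0.001 -1.117  1.583]
turn first (scaled) [ 0.    -0.001  0.   ]
tool shift m [-0.037 -0.427 -0.057] scaled total [ -1.86  -21.337  -2.844]
```

Emit:
{"name": "move_arm", "arguments": {
  "plan": [1,0,0,-0.3,0,0,0,1,0,0,-0.7,0,0,0,1,0,0,-1,0,0,0,1,0,-0.3,-0.9,0,0,0,1,-0.1,-0.7,0,0,0,0,1,-0.1,-1,0,0,0,0,1,-0.1,-1,0,0,0,0,1,-0.1,-1,0,0,0,0]
}}

```text
clock: 15.65
tool_pos: [0.5996, -0.1784, 0.2636]
tcp_rot: [-0.0, 0.999, -0.05, -0.0]
wrist_force: [0.1, 0.2, -3.5]
gripper_width: 0.0552
gripper_force: 30.0
```

Emit:
{"name": "move_arm", "arguments": {
  "plan": [1,-0.1,-1,0,0,0,0,1,-0.1,-1,0,0,0,0,1,-0.1,-1,0,0,0,0,1,-0.1,-1,0,0,0,0,1,-0.1,-1,0,0,0,0,1,-0.1,-1,0,0,0,0,1,-0.1,-1,0,0,0,0,1,-0.1,-1,0,0,0,0]
}}

```text
clock: 16.45
tool_pos: [0.5994, -0.0176, 0.2637]
tcp_rot: [-0.0, 0.999, -0.05, -0.001]
wrist_force: [0.9, 0.4, -3.5]
gripper_width: 0.0554
gripper_force: 30.0
```

Emit:
{"name": "move_arm", "arguments": {
  "plan": [1,-0.1,-1,0,0,0,0,1,-0.1,-1,0,0,0,0,1,-0.1,-1,0,0,0,0,1,-0.1,-1,0,0,0,0,1,-0.1,-1,0,0,0,0,1,-0.1,-1,0,0,0,0,1,-0.1,-1,0,0,0,0,1,-0.1,-0.8,0,0,0,0]
}}

```text
clock: 17.25
tool_pos: [0.599, 0.1392, 0.2637]
tcp_rot: [-0.0, 0.999, -0.05, -0.001]
wrist_force: [0.0, 0.1, -2.8]
gripper_width: 0.0554
gripper_force: 30.0
```

Emit:
{"name": "move_arm", "arguments": {
  "plan": [1,0,-0.5,0,0,0,0,1,0,0,0,0,0,0,1,0,0,0,0,0,0]
}}

```text
clock: 17.55
tool_pos: [0.6006, 0.1474, 0.2642]
tcp_rot: [0.0, 0.999, -0.05, -0.0]
wrist_force: [-0.6, -0.2, -2.1]
gripper_width: 0.0555
gripper_force: 30.0
```

```bash
python3 go.py .606 .1675 .0801
```

```text
clock 17.6 pos [0.601 0.147 0.264] F [-0.573 -0.188 -2.144] w 0.0555 q [ 0.556  0.259 -0.1   -0.    -1.212  0.915]
turn first (scaled) [0. 0. 0.]
tool shift m [ 0.003 -0.021  0.184] scaled total [ 0.167 -1.026  9.203]
```

Emit:
{"name": "move_arm", "arguments": {
  "plan": [1,0.1,-0.5,0.5,0,0,0,1,0.07,-0.5,0.9,0,0,0,1,0,0,1,0,0,0,1,0,0,1,0,0,0,1,0,0,1,0,0,0,1,0,0,1,0,0,0,1,0,0,1,0,0,0,1,0,0,1,0,0,0]
}}

```text
clock: 18.35
tool_pos: [0.6062, 0.1666, 0.115]
tcp_rot: [0.0, 0.999, -0.05, -0.0]
wrist_force: [0.6, 0.1, -3.1]
gripper_width: 0.0556
gripper_force: 30.0
```

Emit:
{"name": "move_arm", "arguments": {
  "plan": [1,0,0,0.7,0,0,0,1,0,0,0.45,0,0,0,1,0,0,0.25,0,0,0,1,0,0,0.15,0,0,0,1,0,0,0.05,0,0,0,1,0,0,0,0,0,0]
}}

```text
clock: 18.95
tool_pos: [0.6065, 0.1673, 0.0849]
tcp_rot: [-0.0, 0.999, -0.05, 0.0]
wrist_force: [0.8, -0.4, -2.8]
gripper_width: 0.0553
gripper_force: 30.0
```

Emit:
{"name": "move_arm", "arguments": {
  "plan": [1,0,0,0.12,0,0,0,1,0,0,0.06,0,0,0,1,0,0,0.04,0,0,0,1,0,0,0,0,0,0]
}}

```text
clock: 19.35
tool_pos: [0.6063, 0.1671, 0.0806]
tcp_rot: [-0.0, 0.999, -0.05, 0.0]
wrist_force: [-1.9, -0.0, 4.0]
gripper_width: 0.0552
gripper_force: 30.0
```

Emit:
{"name": "move_arm", "arguments": {
  "plan": [-1,0,0,0,0,0,0,-1,0,0,0,0,0,0,-1,0,0,0,0,0,0,-1,0,0,0,0,0,0,-1,0,0,-0.3,0,0,0,-1,0,0,-0.6,0,0,0,-1,0,0,-1,0,0,0,-1,0,0,-1,0,0,0]
}}

```text
clock: 20.15
tool_pos: [0.6063, 0.1671, 0.1395]
tcp_rot: [0.0, 0.999, -0.05, 0.0]
wrist_force: [0.1, 0.7, -0.4]
gripper_width: 0.0876
gripper_force: 0.0
```

Emit:
{"name": "move_arm", "arguments": {
  "plan": [-1,0,0,-1,0,0,0,-1,0,0,-1,0,0,0,-1,0,0,-1,0,0,0,-1,0,0,-1,0,0,0,-1,0,0.5,-1,0,0,0,-1,-0.3,1,-0.8,0,0,0,-1,-0.35,1,0,0,0,0,-1,-0.35,1,0,0,0,0]
}}

```text
clock: 20.95
tool_pos: [0.5787, 0.0984, 0.2547]
tcp_rot: [-0.0, 0.999, -0.05, 0.0]
wrist_force: [-0.4, -1.4, 0.6]
gripper_width: 0.0876
gripper_force: 0.0
```

```bash
cat > b.py <<'E'
from go import *
need([.458,-.162,.235],tool())
V=[];IG=[]
for n in('top','side'):
    f=bot.grab_frame(n)
    for q,mod,p,z in(('canister',CAN,(.606,.167),.016),('mill',MILL,(.504,.167),.016)):
        m=pick(f,q,proj(f,[*p,.07]))
        if m is not None: print(n,q,m['mask'].sum(),*fit(mod,list(p),z,[(f,m['mask'])]))
    for r in bot.find_in(f,'lid_pull'): print(n,'pull',np.round(r['centre'],1),round(r['p'],2),'expected',proj(f,[.457,-.162,.136]))
    cv2.imwrite(f'pics/b_{n}.png',cv2.resize(f['color'][(60 if n=='side' else 120):(290 if n=='side' else 250),170:370,::-1],None,fx=2.5,fy=2.5))
E
python3 b.py; python3 -c "
import cv2,numpy as np
a=cv2.imread('pics/b_top.png');b=cv2.imread('pics/b_side.png');h=b.shape[0]
a=cv2.copyMakeBorder(a,0,h-a.shape[0],0,0,0);cv2.imwrite('pics/b.png',cv2.resize(np.hstack([a,b]),(800,460)))"
```

```text
clock 20.9 pos [0.579 0.098 0.255] F [-0.413 -1.352  0.588] w 0.0876 q [ 0.501  0.212 -0.184 -0.    -1.173  0.97 ]
turn first (scaled) [-0.001 -0.001  0.   ]
tool shift m [-0.094  0.271  0.02 ] scaled total [-4.703 13.558  0.983]
top mill 232 [0.503 0.163] 0.13935574229691872
top pull [305.2 175.5] 0.78 expected [304.673 219.2  ]
side canister 613 [0.607 0.168] 0.053229723166585696
side mill 595 [0.503 0.166] 0.12187240328686177
side pull [235.8 154.7] 0.96 expected [295.488 151.731]
```

View pics/b.png

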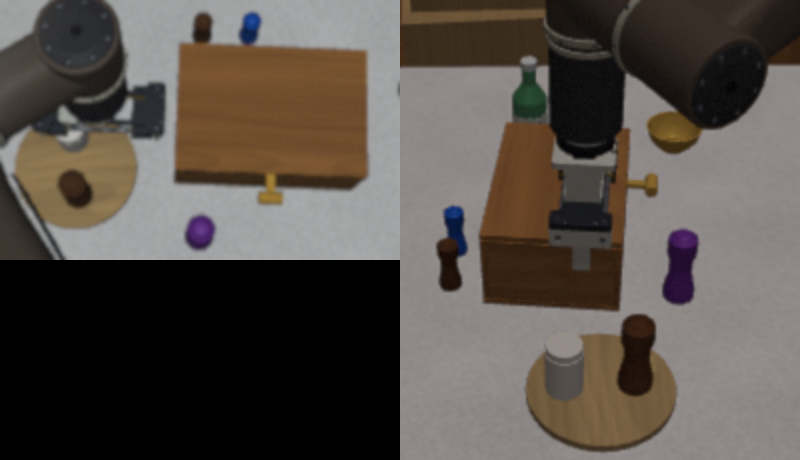

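```bash
python3 - <<'E'
from go import *
V={}
for n in('top','side'):
    f=bot.grab_frame(n); e=proj(f,[.457,-.162,.136]).astype(int)
    c=f['color'].astype(int); b=((c[...,0]-c[...,2])>70)&(c[...,1]>.6*c[...,0])
    w=np.zeros_like(b); w[e[1]-14:e[1]+14,e[0]-14:e[0]+14]=1; b&=w
    yx=np.argwhere(b); print(n,e,len(yx),yx.min(0),yx.max(0))
    for r in range(yx[:,0].min(),yx[:,0].max()+1): print(r,''.join('#' if b[r,k] else '.' for k in range(e[0]-14,e[0]+14)))
    m=pick(f,'bin',(306,177) if n=='top' else (249,172))['mask']
    m=cv2.morphologyEx(m.astype(np.uint8),cv2.MORPH_OPEN,np.ones((13,13)))
    V[n]=(f,m)
    ig=np.zeros_like(m)
    if n=='top': print(fit(BIN,[.6065,-.177,-.1],0,[V[n]],[ig]))
    print(n,'mean px',yx.mean(0)[::-1],'at .136',at_z(f,yx.mean(0)[::-1],.136), 'bar end pts')
E
```

```text
top [304 219] 105 [205 300] [220 317]
205 ............#######.###.##.#
206 .............#####..........
207 .............#####..........
208 .............#####..........
209 .............#####..........
210 .............#####..........
211 .............#####..........
212 .............#####..........
213 ..............###...........
214 ..............###...........
215 ..............###...........
216 .............####...........
217 ..........###########.......
218 ..........###########.......
219 ..........###########.......
220 ..........###########.......
(array([ 0.606, -0.178, -0.113]), np.float64(0.023753514785069707))
top mean px [305.448 213.181] at .136 [ 0.477 -0.166  0.136] bar end pts
side [295 151] 51 [147 284] [153 297]
147 ..............##............
148 .............####...........
149 .............####...........
150 ...######...#####...........
151 ...##############...........
152 .....##.#########...........
153 ............#####...........
side mean px [292.176 150.647] at .136 [ 0.467 -0.168  0.136] bar end pts
```

Emit:
{"name": "move_arm", "arguments": {
  "plan": [-1,-0.35,1,0.1,0,0,0,-1,-0.35,1,0.1,0,0,0,-1,-0.35,1,0.1,0,0,0,-1,-0.35,1,0.1,0,0,0,-1,-0.35,1,0.1,0,0,0,-1,-0.35,1,0.1,0,0,0,-1,-0.35,1,0.1,0,0,0,-1,-0.35,1,0.1,0,0,0]
}}

```text
clock: 22.35
tool_pos: [0.5066, -0.0561, 0.238]
tcp_rot: [-0.0, 0.999, -0.05, 0.0]
wrist_force: [0.5, -0.2, 1.0]
gripper_width: 0.0878
gripper_force: 0.0
```

Emit:
{"name": "move_arm", "arguments": {
  "plan": [-1,-0.35,1,0,0,0,0,-1,-0.35,1,0,0,0,0,-1,-0.35,1,0,0,0,0,-1,-0.35,1,0,0,0,0,-1,0,0.5,0,0,0,0,-1,0,0,0,0,0,0.005,-1,0,0,0,0,0,0]
}}

```text
clock: 23.05
tool_pos: [0.4709, -0.1413, 0.238]
tcp_rot: [-0.0, 0.999, -0.054, 0.0]
wrist_force: [-0.5, -0.6, -0.2]
gripper_width: 0.0874
gripper_force: 0.0
```

```bash
python3 go.py .458 -.162 .142
```

```text
clock 23.1 pos [ 0.471 -0.141  0.238] F [-0.483 -0.632 -0.174] w 0.0874 q [ 0.109  0.064 -0.402 -0.    -1.105  1.353]
turn first (scaled) [-0.    -0.    -0.006]
tool shift m [-0.011  0.022  0.096] scaled total [-0.537  1.094  4.801]
```

Emit:
{"name": "move_arm", "arguments": {
  "plan": [-1,-0.3,0.6,0,0,0,0,-1,-0.25,0.5,0.3,0,0,0,-1,0,0,1,0,0,0,-1,0,0,1,0,0,0,-1,0,0,1,0,0,0,-1,0,0,1,0,0,0,-1,0,0,0.5,0,0,0,-1,0,0,0,0,0,0]
}}

```text
clock: 23.85
tool_pos: [0.4564, -0.1618, 0.1406]
tcp_rot: [0.0, 0.999, -0.054, -0.002]
wrist_force: [-0.1, 0.6, 0.1]
gripper_width: 0.0876
gripper_force: 0.0
```

```bash
python3 - <<'E'
from go import *
need([.458,-.162,.142],tool())
f=bot.grab_frame('side'); cv2.imwrite('pics/p1.png',cv2.resize(f['color'][90:210,200:360,::-1],None,fx=4,fy=4))
E
```

```text
clock 23.9 pos [ 0.456 -0.162  0.141] F [-0.078  0.587  0.118] w 0.0876 q [ 0.066  0.154 -0.549 -0.    -0.871  1.397]
turn first (scaled) [ 0.     0.002 -0.005]
tool shift m [ 0.002  0.    -0.001] scaled total [ 0.079  0.    -0.072]
```

View pics/p1.png

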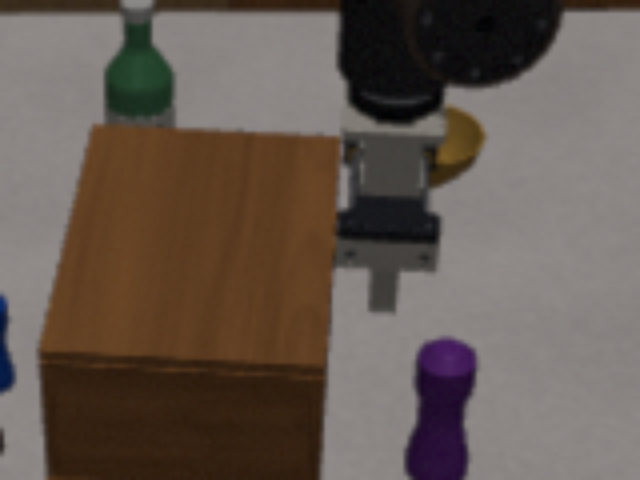

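The near finger hides the pull (crop 383,290), consistent with the gripper straddling it. Close.

Emit:
{"name": "move_arm", "arguments": {
  "plan": [1,0,0,0,0,0,0,1,0,0,0,0,0,0,1,0,0,0,0,0,0,1,0,0,0,0,0,0,1,0,0,0,0,0,0,1,0,0,0,0,0,0,1,0,0,0,0,0,0],
  "grip_force": 40
}}

```text
clock: 24.6
tool_pos: [0.4575, -0.1622, 0.1421]
tcp_rot: [0.0, 0.999, -0.054, -0.0]
wrist_force: [-0.7, -1.3, -0.6]
gripper_width: 0.0396
gripper_force: 40.0
```

```bash
python3 - <<'E'
from go import *
s,p,R=cur(); print(p,s['wrist_force'],s['gripper_width'],s['joint_positions'])
yaw=-.107; ax=np.array([np.cos(yaw),np.sin(yaw),0]); 
g=p+R[:,2]*.006; H=np.array([.606,-.178,.136])+.11*ax
print('grasp',g,'dist to hinge',(H-g)@ax, 'lat',(g-H)@[-ax[1],ax[0],0], 'dz',g[2]-.136)
# arc: TCP poses for lid angle a, tool tilt t
r=.26; off=(g-(H-r*ax)); print('off',off)
P=[];N=24
Rc=R
a=np.linspace(0,np.pi/4,N+1); t=a*0.8
prev=None
for k in range(N+1):
    G=g+ r*(1-np.cos(a[k]))*ax+np.array([0,0,r*np.sin(a[k])])
    for sg in(1,):
        Rk=R@Ro.from_rotvec([0,sg*t[k],0]).as_matrix()
    T=G-Rk[:,2]*.006
    if prev is not None:
        d=prev[1].T@(T-prev[0])/.02; print(k,d, 'turn',(t[k]-t[k-1])/(np.pi/2))
    prev=(T,Rk)
print('final z axis',Rk[:,2],'T',T)
E
```

```text
[ 0.458 -0.162  0.142] [-0.74  -1.284 -0.561] 0.03956978960453573 [ 0.066  0.152 -0.548  0.001 -0.871  1.397]
grasp [ 0.458 -0.162  0.136] dist to hinge 0.2593318979451619 lat -0.00012848569541346055 dz 7.838142047189578e-05
off [ 0.001 -0.     0.   ]
1 [-0.001  0.    -0.425] turn 0.016666666666666666
2 [ 0.024  0.    -0.424] turn 0.016666666666666666
3 [ 0.049  0.    -0.421] turn 0.016666666666666666
4 [ 0.074  0.    -0.417] turn 0.016666666666666663
5 [ 0.098  0.    -0.412] turn 0.016666666666666663
6 [ 0.122  0.    -0.405] turn 0.016666666666666673
7 [ 0.146  0.    -0.397] turn 0.016666666666666673
8 [ 0.169  0.    -0.387] turn 0.016666666666666656
9 [ 0.191  0.    -0.376] turn 0.016666666666666673
10 [ 0.213  0.    -0.363] turn 0.016666666666666656
11 [ 0.234  0.    -0.35 ] turn 0.01666666666666669
12 [ 0.254  0.    -0.335] turn 0.016666666666666656
13 [ 0.274  0.    -0.319] turn 0.016666666666666656
14 [ 0.292  0.    -0.302] turn 0.01666666666666669
15 [ 0.309  0.    -0.284] turn 0.016666666666666656
16 [ 0.325  0.    -0.264] turn 0.016666666666666656
17 [ 0.34   0.    -0.244] turn 0.016666666666666656
18 [ 0.354  0.    -0.223] turn 0.01666666666666669
19 [ 0.367  0.    -0.202] turn 0.016666666666666656
20 [ 0.378  0.    -0.179] turn 0.016666666666666656
21 [ 0.388  0.    -0.156] turn 0.01666666666666669
22 [ 0.396  0.    -0.133] turn 0.01666666666666669
23 [ 0.403  0.    -0.109] turn 0.016666666666666618
24 [ 0.409  0.    -0.084] turn 0.01666666666666669
final z axis [ 0.584 -0.064 -0.809] T [ 0.53  -0.17   0.325]
```

Emit:
{"name": "move_arm", "arguments": {
  "plan": [1,0,0,-0.425,0,0.0167,0,1,0.024,0,-0.424,0,0.0167,0,1,0.049,0,-0.421,0,0.0167,0,1,0.074,0,-0.417,0,0.0167,0,1,0.098,0,-0.412,0,0.0167,0,1,0.122,0,-0.405,0,0.0167,0,1,0.146,0,-0.397,0,0.0167,0,1,0.169,0,-0.387,0,0.0167,0]
}}

```text
clock: 25.4
tool_pos: [0.4663, -0.163, 0.2099]
tcp_rot: [0.006, 0.993, -0.053, 0.106]
wrist_force: [8.2, -6.8, -6.3]
gripper_width: 0.0397
gripper_force: 40.0
```

Emit:
{"name": "move_arm", "arguments": {
  "plan": [1,0.191,0,-0.376,0,0.0167,0,1,0.213,0,-0.363,0,0.0167,0,1,0.234,0,-0.35,0,0.0167,0,1,0.254,0,-0.335,0,0.0167,0,1,0.274,0,-0.319,0,0.0167,0,1,0.292,0,-0.302,0,0.0167,0,1,0.309,0,-0.284,0,0.0167,0,1,0.325,0,-0.264,0,0.0167,0]
}}

```text
clock: 26.2
tool_pos: [0.49, -0.1655, 0.2711]
tcp_rot: [0.012, 0.977, -0.053, 0.208]
wrist_force: [10.4, -8.8, -10.1]
gripper_width: 0.0395
gripper_force: 40.0
```

Emit:
{"name": "move_arm", "arguments": {
  "plan": [1,0.34,0,-0.244,0,0.0167,0,1,0.354,0,-0.223,0,0.0167,0,1,0.367,0,-0.202,0,0.0167,0,1,0.378,0,-0.179,0,0.0167,0,1,0.388,0,-0.156,0,0.0167,0,1,0.396,0,-0.133,0,0.0167,0,1,0.403,0,-0.109,0,0.0167,0,1,0.409,0,-0.084,0,0.0167,0]
}}

```text
clock: 27.0
tool_pos: [0.529, -0.1697, 0.3236]
tcp_rot: [0.017, 0.95, -0.051, 0.309]
wrist_force: [5.1, -5.4, -9.9]
gripper_width: 0.0398
gripper_force: 40.0
```

Emit:
{"name": "move_arm", "arguments": {
  "plan": [1,0,0,0,0,0,0,1,0,0,0,0,0,0]
}}

```text
clock: 27.2
tool_pos: [0.529, -0.1697, 0.3236]
tcp_rot: [0.017, 0.95, -0.051, 0.308]
wrist_force: [4.7, -3.8, -8.2]
gripper_width: 0.0399
gripper_force: 40.0
```

```bash
cat > fin.py <<'E'
from go import *
s,p,R=cur(); print(s['clock'],p,s['wrist_force'],s['gripper_width'],s['gripper_force'])
yaw=-.107; ax=np.array([np.cos(yaw),np.sin(yaw),0]); g=p+R[:,2]*.006
for H in(np.array([.458,-.162,.136])+.26*ax, np.array([.606,-.178,.136])+.11*ax):
    v=g-H; print('angle deg',np.degrees(np.arctan2(v[2],-v@ax)),'r',np.hypot(v[2],v@ax))
T=np.array([.458,-.162,.136])+.26*ax+.26*(-np.cos(np.pi/4)*ax+np.array([0,0,np.sin(np.pi/4)]))
print('shift to 45 scaled',R.T@(T-g)/.02)
f=bot.grab_frame('side'); a=cv2.resize(f['color'][60:300,130:370,::-1],(400,400))
f=bot.grab_frame('top'); b=cv2.resize(f['color'][90:290,160:360,::-1],(400,400)); cv2.imwrite('pics/fin.png',np.hstack([a,b]))
E
python3 fin.py
```

```text
27.2 [ 0.529 -0.17   0.324] [ 4.673 -3.761 -8.171] 0.03990209054672595 39.99796450138092
angle deg 44.64679026197962 r 0.2600517995382709
angle deg 44.82348662480296 r 0.2592436250981179
shift to 45 scaled [ 0.08  -0.003 -0.01 ]
```

View pics/fin.png

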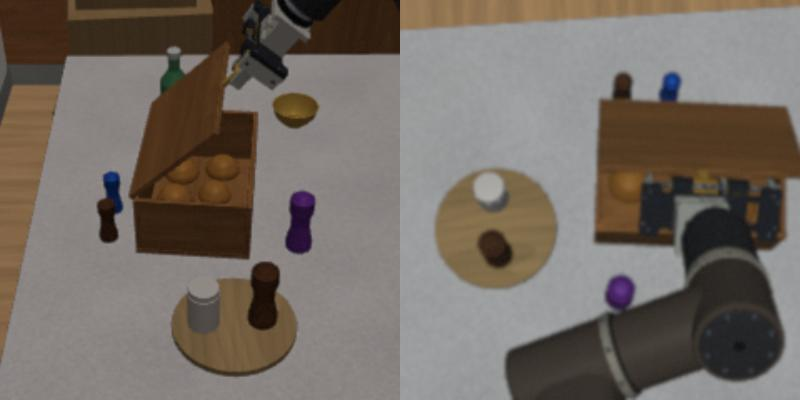

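The picture shows the lid at about 45° held by the pull (side view near 230,75), and the canister and mill upright on the board. I'll nudge the lid the last fraction of a degree and hand in.

Emit:
{"name": "move_arm", "arguments": {
  "plan": [1,0.08,0,0,0,0,0,1,0,0,0,0,0,0,1,0,0,0,0,0,0,1,0,0,0,0,0,0]
}}

```text
clock: 27.7
tool_pos: [0.5305, -0.1698, 0.325]
tcp_rot: [0.017, 0.95, -0.051, 0.309]
wrist_force: [3.4, -4.5, -7.0]
gripper_width: 0.0396
gripper_force: 40.0
```

```bash
python3 fin.py; python3 -c "
from rig import bot
print(bot.finish_job())"
```

```text
27.7 [ 0.53  -0.17   0.325] [ 3.382 -4.489 -7.037] 0.03961914247539855 39.99845623970032
angle deg 45.09014159634694 r 0.26002432874304715
angle deg 45.26823147974197 r 0.25922238428846783
shift to 45 scaled [-0.02  -0.003  0.004]
the job is handed in; nothing more can be done
None
```

The mill and canister stand upright on the round board, and the lid is held open by its pull at about 45° (measured 45.1–45.3°); I handed the job in at about 28 s.

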